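Square a walnut blank into the engraving jig

ROBOT

A 6-joint arm with a two-finger parallel gripper is mounted at the origin on the work surface. World frame = base frame: x ahead of the robot, y to its left, z up, the work surface at z = 0. Lengths are in m, angles in degrees, forces in N, time in s.
With the tool pointing down it reaches from about 0.375 to 0.9 m from the base axis. Payload 3.1 kg.
Tool frame: the origin (TCP) lies at the very end of the fingers, on their centre line; the grasp point (between the pads) lies 19 mm behind it (bot.tcp_to_grasp is the distance from the TCP to the grasp point, in m); z points along the fingers, y is the direction in which the jaws open and shut (so a half turn about z gives the same grasp; the last joint's range is limited). The gripper opens to 87 mm and grips with 3 to 60 N. Pads are 19 mm wide; open, the fingers measure 117 mm over their backs; the gripper's body (75 mm by 190 mm) begins 51 mm behind the grasp point.
Start: joints at [-75.086, 30.224, 82.088, -0, 67.689, -10.227], TCP at [0.266, -0.566, 0.223] pointing down, gripper open.
Joint ranges: [-176.69, 176.69], [-43.24, 126.21], [12.49, 139.97], [-82, 262], [0, 151.66], [-163.58, 163.58]. Speed limits (degrees/s): [159.86, 159.86, 180, 180, 180, 180].

INTERFACE

Orientations are given as a 3x3 rotation matrix whose columns are the frame's x, y, z axes.
In Python, from rig import telemetry, eyes, order, bot gives the robot as it stands. The module is installed in compiled form; this text tells all that it offers.
- The arm moves only by the tool servo_tool, never from a script. Its argument "targets" is a list of rows, each a list of 2 entries, a list of its own where there are three numbers: the shift along the tool's x, y, z in m, then the turn, a rotation vector about the tool's x, y, z in rad. In form: [[[tx, ty, tz], [wx, wy, wz]], ...]. A call has 1 to 12 rows; each row is the pose to reach, as a shift and turn from the pose commanded when the call began, along the tool's axes at that moment; what a row does not reach only later rows make up. A row lasts 1/8 s, in which the tool goes at most 62.5 mm and 10.7 degrees, less where a joint would pass 70% of its speed; a pose out of reach is approached as far as the arm can. A call with a gripper value outside its range is refused whole. "gripper" is the finger opening in m, from 0 to 0.087, set as the call begins (left out, the last holds). The fingers move at their own pace and stop on an object; the grip force is fixed at half the most. Time passes only in rows, so rows that repeat a pose let the fingers close. It gives the time, the measured TCP pose, the force and the opening at its end, in the units of the state.
- telemetry.read_state(): the state, without advancing time (a new reading comes with each control period).
- eyes.capture(name): name is "side" or "top" or "wrist"; returns a dict with "pixels" (384x512x3 uint8, blue, green, red), "intrinsics" (3x3 intrinsics, pixels), "extrinsics" (4x4, takes a point from camera to world coordinates); the wrist camera has in their place "T_tool_cam" (4x4, takes a point from camera to tool coordinates, whose origin is the TCP and whose axes are the flange's). Camera axes: x right, y down, z forward; pixel columns grow to the right and rows downward; lengths in m; the calibration is good to about 2 mm. A picture is of the moment at which its call begins: read the wrist's pose just before it. There is no depth.
- order.hand_in(): hands the job in, once; it reports no verdict.
The state is a dict: "time_s": time; "joint_positions": joint angles; "qvel": joint speeds; "tau": joint torques, N m; "position": TCP position; "tcp_rot": TCP orientation; "force": force on the tool from outside, world axes, zero at the start; "moment": the same for the moment, N m; "opening": opening from 0.0 (shut) to 1.0 (fully open).
Only numpy, scipy, OpenCV 4.12 (cv2) and the standard library are available. Lean on these libraries where they do the work, as an engineer would, in place of code of your own. Each camera call takes 0.05 s, during which the arm holds its last target. There are 200 camera calls.

TASK

Swing the raised stop bar on the plywood engraving jig down until it lies flat in its catch. Then set the dark walnut blank flat on the jig, in the corner between the stop bar and the fixed fence, one long side flush along the bar and one end flush against the fence, and push it firmly against both at once. Finish while still holding it pushed against both, without letting go, and leave the other things on the bench where they are.

Things in the scene. Friction and masses are not known exactly. Their poses are not given: they have to be found in the camera images.
- jig: Plywood base plate of the jig, 220 x 180 x 15 mm, fixed to the bench (place and yaw vary). Origin: centre of its underside, at bench height; its top is 15 mm higher. x and y along the plate's edges, z up. The fence stands towards its +x, the swing stop along its +y side, the catch towards -x. Waxed: the blank slides easily on it and along the stops (friction about 0.3).
- fence: Fixed aluminium fence on the jig, 14 (jig x) x 100 (jig y) x 14 mm high above the plate. Origin: centre of its underside, on the plate's top at jig (82, -10, 15) mm; the face the blank is pushed against looks to jig -x, 7 mm from the origin (jig x = 75 mm).
- swing_stop (a joint): Angle of the swing stop, rad: 0 = lying flat in its catch, 1.4 = nearly upright. It starts somewhere at 0.8 to 1.15. The hinge is stiff (about 0.13 N m of friction): it stays where it is left and must be pushed down all the way (a newton or two at the red part) against its rigid stop at 0.
- stop_hinge (a point): Point on the hinge axis of the swing stop, mid-width of the bar, 21.5 mm above the bench, at jig (85, 52, 21.5) mm. The axis runs along jig y. Site axes as the jig's.
- stop_root (a point): The swing stop: aluminium bar with a red stretch, 14 mm wide, 12 mm thick, 165 mm long from its hinge at the fence end. Origin on the hinge axis, mid-width, mid-thickness; it extends along its own -x; own z = its upper face. Closed, it lies along jig -x, top 12.5 mm above the plate, the side facing the blank at jig y = 45 mm, its end between the 11 mm high cheeks of the catch at jig x = -73 mm.
- stop_tab (a point): Middle of the red stretch (44 mm long) on the bar's upper face, 125 mm from the hinge and 6 mm off the bar's mid-plane; moves with the bar. The place to push it down.
- seat (a point): Where the walnut blank's centre belongs when it is flat on the jig and against both stops: jig (35, 20, 37.5) mm, fixed on the jig, axes as the jig's. The blank's long axis then lies along jig x (either way round).
- walnut_center (a point): Centre (half-way up) of the dark brown walnut blank, 80 x 50 x 45 mm (long x wide x high), standing on its 80 x 50 face, 0.12 kg or so; a loose block. Its x is along the 80 mm, y along the 50 mm, z up. Starts on the bench in one of three places shared with the other blanks. The stops are only 14 mm high, so fingers that grip its upper 28 mm across the 50 mm clear both.
- maple_center (a point): Centre of the pale maple blank, 80 x 50 x 45 mm (long x wide x high), standing on its 80 x 50 face, 0.12 kg or so; a loose block. To be left alone.
- bluefoam_center (a point): Centre of the blue modelling-board blank, 80 x 50 x 45 mm (long x wide x high), standing on its 80 x 50 face, 0.12 kg or so; a loose block. To be left alone.
- screwdriver: Screwdriver lying on the bench; leave alone.
- brush: Brush lying on the bench; leave alone.
- jar: Amber glass jar with a green cap, 60 mm across, 100 mm high; origin at the centre of its foot; leave alone.
- papercup: White paper cup, 72 mm across, 85 mm high; origin at the centre of its foot; leave alone.
- greenbox: Green plastic case, 110 x 160 x 55 mm; origin at the centre of its underside; leave alone.
There are look-alikes about, which are no part of the job. Of the things like the part that bears walnut_center, leave any that is pink; of the rest the larger one is meant.

How it is judged:
By the outcome, as a careful person would: the job done as asked, in the order asked, and still so for the second after the job is handed in, while the arm keeps its last pose, push and grip.
It also fails if it takes over 72 s, if anything falls off the work surface, if the arm or the gripper's body presses on something with over 40 N, if the wrist force passes 120 N, or if a joint passes its speed limit or range.

## Working session

There is one attempt and no reset: what is moved stays moved. The work goes in short steps, Python scripts to look and compute and a tool call to move; the robot and the scene stay as the last step left them, time stands still between calls to the robot, and variables do not carry over. Pictures are saved under pics/ and viewed, about 8 in all and at most 12, crops included, and the job is handed in when it is done.

Besides the shell and the picture viewer there is one more tool, called after "Call:" as name([rows], argument=value, ...), one row to a line, values as JSON. servo_tool: Moves the arm, as the interface text tells. Its arguments: {"type":"object","properties":{"targets":{"type":"array","items":{"type":"array"}},"gripper":{"type":"number"}},"required":["targets"]}

```bash
mkdir -p pics; cat > h.py <<'E'
import numpy as np, cv2
from rig import telemetry, eyes, order, bot
def snap(n,f):
    s=telemetry.read_state(); c=eyes.capture(n)
    if n=='wrist':
        T=np.eye(4);T[:3,:3]=s['tcp_rot'];T[:3,3]=s['position'];E=T@np.array(c['T_tool_cam'])
    else: E=np.array(c['extrinsics'])
    np.savez(f'pics/{f}.npz',K=c['intrinsics'],E=E); cv2.imwrite(f'pics/{f}.png',c['pixels'])
def cal(f):
    d=np.load(f'pics/{f}.npz'); return d['K'],d['E']
def ray(f,u,v):
    K,E=cal(f); return E[:3,3],E[:3,:3]@np.linalg.solve(K,[u,v,1])
def onz(f,u,v,z):
    o,d=ray(f,u,v); return o+d*(z-o[2])/d[2]
def proj(f,p):
    K,E=cal(f); q=K@(E[:3,:3].T@(np.array(p)-E[:3,3])); return q[:2]/q[2]
E
python3 - <<'E'
from h import *
snap('top','t0'); snap('side','s0')
s=telemetry.read_state(); print(s)
for n in('t0','s0'):print(cal(n))
E
```

```text
{'time_s': 0.1, 'joint_positions': array([-7.50857201e+01,  3.02740458e+01,  8.21507855e+01, -1.85347435e-04,
        6.76887414e+01, -1.02256227e+01]), 'qvel': array([ 0.05091681, -0.08494895, -0.23064072,  0.00309865, -0.08682128,
       -0.10024088]), 'tau': array([-1.09381610e-03, -4.40986526e+01, -1.77149373e+01,  6.33464009e-02,
        5.33951609e-02, -5.25958933e-05]), 'position': array([ 0.26538518, -0.56511534,  0.22165546]), 'tcp_rot': array([[ 9.05272720e-01,  4.24830601e-01, -5.13062268e-04],
       [ 4.24830768e-01, -9.05270762e-01,  1.91466956e-03],
       [ 3.48949948e-04, -1.95126275e-03, -9.99998035e-01]]), 'force': array([0.12182268, 0.81738838, 0.62926236]), 'moment': array([-0.00727358,  0.0144986 ,  0.01231516]), 'opening': 0.9996270334885493}
(array([[409.98613246,   0.        , 254.7039547 ],
       [  0.        , 409.98613246, 194.24678948],
       [  0.        ,   0.        ,   1.        ]]), array([[-1.38379845e-02, -9.94809849e-01,  1.00806127e-01,
         4.40156568e-01],
       [-9.99903776e-01,  1.36692130e-02, -2.36478909e-03,
        -1.92701255e-02],
       [ 9.74575045e-04, -1.00829151e-01, -9.94903278e-01,
         1.33695047e+00],
       [ 0.00000000e+00,  0.00000000e+00,  0.00000000e+00,
         1.00000000e+00]]))
(array([[403.2860074 ,   0.        , 265.84746245],
       [  0.        , 403.2860074 , 192.73888203],
       [  0.        ,   0.        ,   1.        ]]), array([[-0.75274532, -0.35569041,  0.55394838, -0.09192764],
       [-0.65826169,  0.39629592, -0.64003211,  0.73122956],
       [ 0.0081258 , -0.84642417, -0.53244727,  0.64230728],
       [ 0.        ,  0.        ,  0.        ,  1.        ]]))
```

View pics/t0.png

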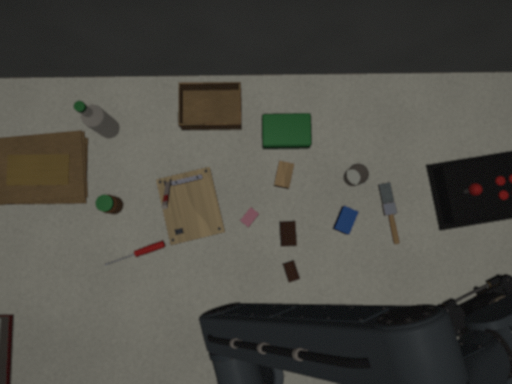

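View pics/s0.png

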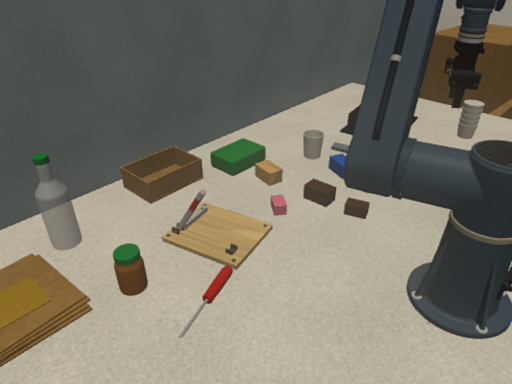

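Top view: the jig is at (190,205), with its fence towards the top at about (185,181), the raised bar with red at about (167,190) and the catch at (179,231). Candidates for the walnut blank are a dark block at (288,233), a smaller dark block at (291,271) and a pink one at (249,217). Leaving out the pink one, the larger is (288,233). I'll confirm it in an enlarged crop.

```bash
python3 - <<'E'
from h import *
a=cv2.imread('pics/t0.png')
c=a[160:290,145:305]
cv2.imwrite('pics/c0.png',cv2.resize(np.clip(c*1.6,0,255).astype('uint8'),None,fx=4.6,fy=4.6,interpolation=cv2.INTER_CUBIC))
a=cv2.imread('pics/s0.png')
c=a[170:280,150:290]
cv2.imwrite('pics/c1.png',cv2.resize(c,None,fx=5,fy=5,interpolation=cv2.INTER_CUBIC))
E
```

```text
(no output)
```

View pics/c0.png

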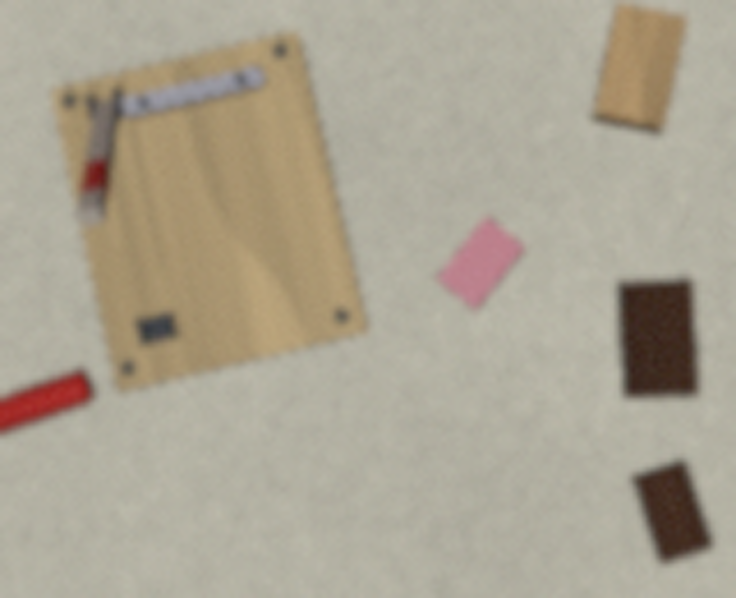

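View pics/c1.png

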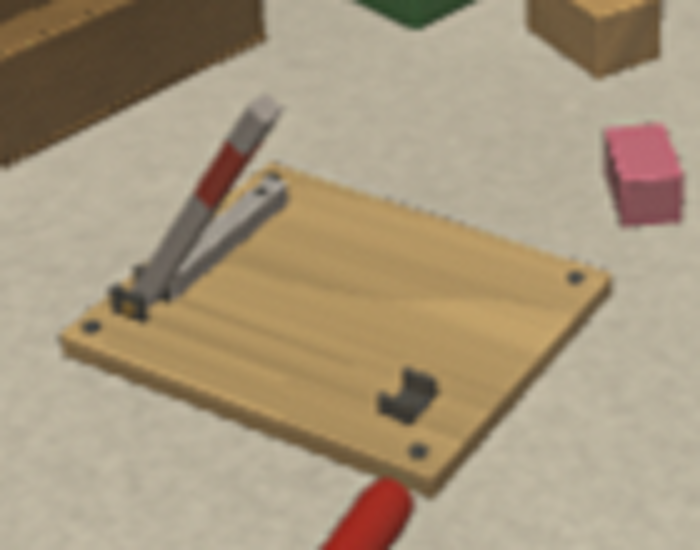

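The crops show the larger dark block at c0 corners (618,283),(690,279),(697,393),(626,396). It is about the maple's size, so it is the walnut blank. The smaller one at (672,511) is the look-alike. The jig plate corners are (53,90),(298,32),(368,330),(120,390), and the red stretch is at (95,177) in the top crop and (220,177) in the side crop.

```bash
cat >> h.py <<'E'
def fit(obj,img):  # planar rigid fit -> yaw, t
    o=np.array(obj,float);i=np.array(img)[:,:2];oc=o.mean(0);ic=i.mean(0)
    H=(o-oc).T@(i-ic);y=np.arctan2(H[0,1]-H[1,0],H[0,0]+H[1,1])
    R=np.array([[np.cos(y),-np.sin(y)],[np.sin(y),np.cos(y)]]);t=ic-R@oc
    return y,t,np.linalg.norm(i-(o@R.T+t),axis=1)
E
python3 - <<'E'
from h import *
q=lambda u,v,z:onz('t0',145+u/4.6-.4,160+v/4.6-.4,z)
J=[q(*p,.015) for p in[(53,90),(298,32),(368,330),(120,390)]]
y,t,r=fit([(.11,.09),(.11,-.09),(-.11,-.09),(-.11,.09)],J);print('jig',np.degrees(y),t,r)
W=[q(*p,.045) for p in[(618,283),(690,279),(697,393),(626,396)]]
yw,tw,rw=fit([(.04,.025),(.04,-.025),(-.04,-.025),(-.04,.025)],W);print('wal',np.degrees(yw),tw,rw)
R=np.array([[np.cos(y),-np.sin(y),0],[np.sin(y),np.cos(y),0],[0,0,1]]);T=np.r_[t,0]
# bar: tab middle at angle a
for a in np.arange(.7,1.3,.1):
    d=np.array([-np.cos(a),0,np.sin(a)]);n=np.array([np.sin(a),0,np.cos(a)])
    P=R@(np.array([.085,.052,.0215])+.125*d+.006*n)+T
    E=R@(np.array([.085,.052,.0215])+.165*d)+T
    pt=proj('t0',P);ps=proj('s0',P);es=proj('s0',E)
    print(round(a,2),P.round(3),E.round(3),'top',((pt-[144.6,159.6])*4.6).round(),'side',((ps-[149.6,169.6])*5).round(),((es-[149.6,169.6])*5).round())
print('seat',R@[.035,.02,.0375]+T)
E
```

```text
jig 12.865386562936793 [0.54174447 0.18657227] [0.00174281 0.0022612  0.00195692 0.00234348]
wal 2.388424881821014 [ 0.44748369 -0.12381453] [0.00141238 0.00146332 0.00129166 0.00196422]
0.7 [0.524 0.236 0.107] [0.49  0.228 0.128] top [112. 228.] side [279. 197.] [337. 180.]
0.8 [0.532 0.238 0.115] [0.501 0.231 0.14 ] top [107. 213.] side [262. 177.] [315. 151.]
0.9 [0.542 0.24  0.123] [0.513 0.233 0.151] top [101. 198.] side [243. 157.] [291. 124.]
1.0 [0.552 0.242 0.13 ] [0.526 0.236 0.16 ] top [ 95. 181.] side [224. 139.] [266.  98.]
1.1 [0.563 0.245 0.136] [0.54  0.24  0.169] top [ 89. 163.] side [203. 122.] [238.  75.]
1.2 [0.574 0.247 0.14 ] [0.555 0.243 0.175] top [ 84. 145.] side [183. 108.] [210.  54.]
1.3 [0.586 0.25  0.144] [0.57  0.246 0.18 ] top [ 79. 126.] side [161.  95.] [182.  36.]
seat [0.5714126  0.21386333 0.0375    ]
```

```bash
cat >> h.py <<'E'
def Rz(y): return np.array([[np.cos(y),-np.sin(y),0],[np.sin(y),np.cos(y),0],[0,0,1]])
def delta(p,yaw,s=None):  # world TCP target, yaw of tool x, pointing down -> tool shift, rotvec
    s=s or telemetry.read_state(); R=np.array(s['tcp_rot']); D=Rz(yaw)@np.diag([1,-1,-1])
    return (R.T@(np.array(p)-s['position'])).round(4), cv2.Rodrigues(R.T@D)[0].ravel().round(4)
JY,JT=np.radians(12.865),np.array([.5417,.1866,0])
def J(x,y,z): return Rz(JY)@[x,y,z]+JT
E
python3 - <<'E'
from h import *
print(eyes.capture('wrist')['T_tool_cam'].round(3), eyes.capture('wrist')['intrinsics'])
print(J(.053,.052,.26), delta(J(.053,.052,.26),JY), delta(J(.0,.0,.26),JY))
E
```

```text
[[-0.    -0.963 -0.269  0.073]
 [ 1.    -0.     0.    -0.001]
 [-0.    -0.269  0.963 -0.162]
 [ 0.     0.     0.     1.   ]] [[295.31297743   0.         257.45180097]
 [  0.         295.31297743 186.26768193]
 [  0.           0.           1.        ]]
[0.58179152 0.24909536 0.26      ] (array([ 0.6324, -0.6029, -0.0371]), array([-1.400e-03, -1.000e-04,  2.143e-01])) (array([ 0.5696, -0.5634, -0.0372]), array([-1.400e-03, -1.000e-04,  2.143e-01]))
```

Call:
servo_tool([
  [[0.047, -0.047, -0.0372], [0, 0, 0.1]],
  [[0.09, -0.09, -0.0372], [0, 0, 0.2143]],
  [[0.134, -0.133, -0.0372], [0, 0, 0.2143]],
  [[0.178, -0.177, -0.0372], [0, 0, 0.2143]],
  [[0.222, -0.22, -0.0372], [0, 0, 0.2143]],
  [[0.266, -0.264, -0.0372], [0, 0, 0.2143]],
  [[0.31, -0.307, -0.0372], [0, 0, 0.2143]],
  [[0.354, -0.35, -0.0372], [0, 0, 0.2143]],
  [[0.398, -0.394, -0.0372], [0, 0, 0.2143]],
  [[0.442, -0.437, -0.0372], [0, 0, 0.2143]],
  [[0.486, -0.481, -0.0372], [0, 0, 0.2143]],
  [[0.53, -0.524, -0.0372], [0, 0, 0.2143]],
], gripper=0)

```text
time_s: 1.7
position: [0.5219, 0.1325, 0.2598]
tcp_rot: [[0.975, 0.223, 0.0], [0.223, -0.975, -0.0], [0.0, 0.0, -1.0]]
force: [0.4, -0.4, 0.5]
opening: 0.002
```

Call:
servo_tool([
  [[0.02, -0.05, 0], [0, 0, 0]],
  [[0.02, -0.055, 0], [0, 0, 0]],
  [[0.02, -0.055, 0], [0, 0, 0]],
  [[0.02, -0.055, 0], [0, 0, 0]],
])

```text
time_s: 2.2
position: [0.5285, 0.1871, 0.2597]
tcp_rot: [[0.975, 0.221, -0.001], [0.221, -0.975, -0.001], [-0.001, 0.0, -1.0]]
force: [-0.2, 0.6, 0.2]
opening: 0.005
```

```bash
python3 - <<'E'
from h import *
snap('wrist','w0'); s=telemetry.read_state(); print(s['position'],s['time_s'],s['opening'],Rz(JY).T@(s['position']-JT))
print(delta(J(0,0,.26),JY))
E
```

```text
[0.52861387 0.18702959 0.25977536] 2.25 0.005175594218899478 [-0.01266198  0.00333249  0.25977536]
(array([ 0.0127,  0.0033, -0.0002]), array([ 0.0003,  0.0004, -0.0021]))
```

View pics/w0.png

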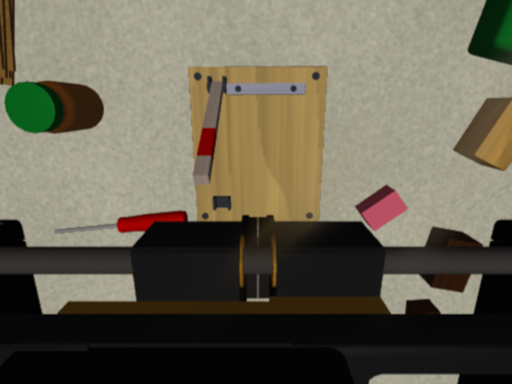

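The wrist view shows the plate's far corners at (189,67) and (327,67), fence top corners at (227,83),(305,83),(305,94),(228,94), the red middle at (207,141) and the bar end at (202,181). I'll refine the jig pose and the bar angle from these.

```bash
python3 - <<'E'
from h import *
pts=[(189.5,67,.015,.11,.09),(327,67,.015,.11,-.09),(227,83,.029,.089,.04),(305,83,.029,.089,-.06),(305,94.5,.029,.075,-.06),(228,94.5,.029,.075,.04)]
y,t,r=fit([p[3:] for p in pts],[onz('w0',*p[:3]) for p in pts]);print(np.degrees(y),t,r.round(4))
for a in np.arange(.8,1.21,.1):
    d=np.array([-np.cos(a),0,np.sin(a)]);n=np.array([np.sin(a),0,np.cos(a)]);h=np.array([.085,.052,.0215])
    f=lambda p:proj('w0',Rz(y)@p+np.r_[t,0]).round(1)
    print(a.round(2),'tab',f(h+.125*d+.006*n),'end',f(h+.165*d+.006*n),'hinge',f(h))
E
```

```text
12.810201067342119 [0.53672602 0.1884591 ] [0.0016 0.0017 0.0006 0.0013 0.0007 0.0015]
0.8 tab [209.4 164.6] end [206.2 198.1] hinge [217.9  86.9]
0.9 tab [207.8 156.7] end [203.7 188.5] hinge [217.9  86.9]
1.0 tab [206.2 147.3] end [201.1 176.6] hinge [217.9  86.9]
1.1 tab [204.7 136.6] end [198.6 162.3] hinge [217.9  86.9]
1.2 tab [203.2 124.6] end [196.2 145.5] hinge [217.9  86.9]
```

```bash
cat >> h.py <<'E'
JY,JT=np.radians(12.83),np.array([.538,.188,0])
def inJ(p): return Rz(JY).T@(np.array(p)-JT)
E
python3 - <<'E'
from h import *
s=telemetry.read_state(); c=inJ(s['position']); print(c,delta(s['position'],JY))
W=[]
for a in [1.3,1.1,.95,.8,.65,.5,.37,.25,.15,.07,0]:
    W.append(np.array([.085-.125*np.cos(a)+.006*np.sin(a)+.0095,.052,.0215+.125*np.sin(a)+.006*np.cos(a)]))
W=np.array(W);print(((W-c)*[1,-1,-1]).round(3)); print(((W-W[0])*[1,-1,-1]).round(3))
E
```

```text
[-0.00936727  0.00113809  0.25977536] (array([0., 0., 0.]), array([ 0.0003,  0.0004, -0.0015]))
[[ 0.076 -0.051  0.116]
 [ 0.053 -0.051  0.124]
 [ 0.036 -0.051  0.133]
 [ 0.021 -0.051  0.144]
 [ 0.008 -0.051  0.158]
 [-0.003 -0.051  0.173]
 [-0.011 -0.051  0.187]
 [-0.016 -0.051  0.202]
 [-0.019 -0.051  0.214]
 [-0.02  -0.051  0.224]
 [-0.021 -0.051  0.232]]
[[ 0.    -0.    -0.   ]
 [-0.024 -0.     0.008]
 [-0.04  -0.     0.017]
 [-0.055 -0.     0.028]
 [-0.068 -0.     0.042]
 [-0.079 -0.     0.057]
 [-0.087 -0.     0.071]
 [-0.092 -0.     0.085]
 [-0.095 -0.     0.097]
 [-0.097 -0.     0.107]
 [-0.097 -0.     0.116]]
```

Call:
servo_tool([
  [[0.04, -0.025, 0], [0, 0, 0]],
  [[0.08, -0.051, 0], [0, 0, 0]],
  [[0.08, -0.051, 0.04], [0, 0, 0]],
  [[0.08, -0.051, 0.08], [0, 0, 0]],
  [[0.078, -0.051, 0.116], [0, 0, 0]],
  [[0.076, -0.051, 0.116], [0, 0, 0]],
  [[0.076, -0.051, 0.116], [0, 0, 0]],
])

```text
time_s: 3.12
position: [0.5926, 0.2545, 0.1451]
tcp_rot: [[0.975, 0.221, 0.002], [0.221, -0.975, 0.0], [0.002, -0.0, -1.0]]
force: [0.4, -0.4, -0.7]
opening: 0.003
```

Call:
servo_tool([
  [[-0.012, 0, 0.004], [0, 0, 0]],
  [[-0.024, 0, 0.008], [0, 0, 0]],
  [[-0.032, 0, 0.0125], [0, 0, 0]],
  [[-0.04, 0, 0.017], [0, 0, 0]],
  [[-0.048, 0, 0.0225], [0, 0, 0]],
  [[-0.055, 0, 0.028], [0, 0, 0]],
  [[-0.062, 0, 0.035], [0, 0, 0]],
  [[-0.068, 0, 0.042], [0, 0, 0]],
  [[-0.074, 0, 0.0495], [0, 0, 0]],
  [[-0.079, 0, 0.057], [0, 0, 0]],
  [[-0.083, 0, 0.064], [0, 0, 0]],
  [[-0.087, 0, 0.071], [0, 0, 0]],
])

```text
time_s: 4.62
position: [0.5066, 0.2357, 0.0723]
tcp_rot: [[0.975, 0.223, 0.0], [0.223, -0.975, 0.0], [0.0, 0.0, -1.0]]
force: [0.5, 0.5, -0.2]
opening: 0.007
```

Call:
servo_tool([
  [[-0.003, 0, 0.007], [0, 0, 0]],
  [[-0.005, 0, 0.014], [0, 0, 0]],
  [[-0.007, 0, 0.02], [0, 0, 0]],
  [[-0.008, 0, 0.026], [0, 0, 0]],
  [[-0.009, 0, 0.031], [0, 0, 0]],
  [[-0.01, 0, 0.036], [0, 0, 0]],
  [[-0.01, 0, 0.041], [0, 0, 0]],
  [[-0.01, 0, 0.041], [0, 0, 0]],
])

```text
time_s: 5.62
position: [0.4967, 0.2335, 0.0313]
tcp_rot: [[0.975, 0.223, -0.001], [0.223, -0.975, -0.0], [-0.001, -0.0, -1.0]]
force: [0.4, -0.3, -0.5]
opening: 0.007
```

```bash
python3 - <<'E'
from h import *
s=telemetry.read_state(); print(inJ(s['position']),s['force'],s['moment'],s['time_s'])
E
```

```text
[-0.03017016  0.05353548  0.03131845] [ 0.41598233 -0.2689006  -0.53854292] [ 0.01139565 -0.03628164 -0.00759788] 5.625
```

Call:
servo_tool([
  [[0, 0, 0.001], [0, 0, 0]],
  [[0, 0, 0.002], [0, 0, 0]],
  [[0, 0, 0.003], [0, 0, 0]],
  [[0, 0, 0.004], [0, 0, 0]],
  [[0, 0, 0.005], [0, 0, 0]],
])

```text
time_s: 6.25
position: [0.4969, 0.2336, 0.0277]
tcp_rot: [[0.975, 0.223, 0.0], [0.223, -0.975, -0.0], [0.0, 0.0, -1.0]]
force: [-1.6, -0.1, 13.2]
opening: 0.002
```

```bash
python3 - <<'E'
from h import *
snap('side','s1'); a=cv2.imread('pics/s1.png')[170:280,150:290]
cv2.imwrite('pics/c2.png',cv2.resize(a,None,fx=5,fy=5,interpolation=cv2.INTER_CUBIC))
E
```

```text
(no output)
```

View pics/c2.png

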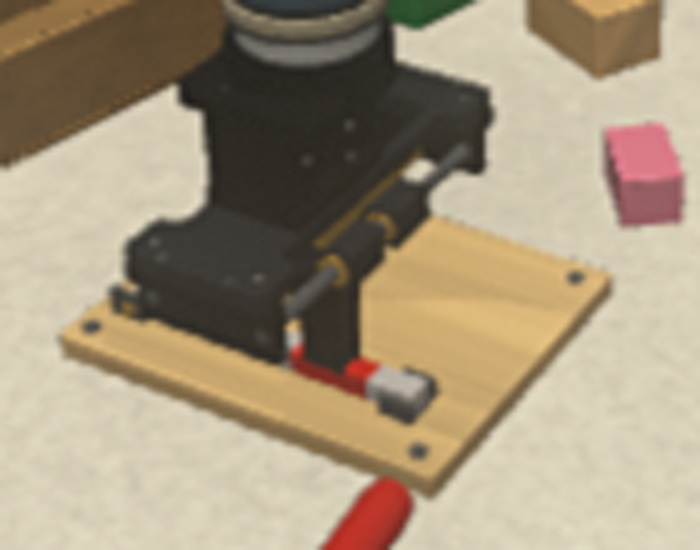

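The bar now lies flat in its catch. Tip height is 27.7 mm against the 27.5 mm expected, pressed with 13 N. Next I'll rise and move to a look pose behind the walnut.

Call:
servo_tool([
  [[0, 0, -0.04], [0, 0, 0]],
  [[0, 0, -0.09], [0, 0, 0]],
  [[0, 0, -0.14], [0, 0, 0]],
  [[0, 0, -0.175], [0, 0, 0]],
  [[0, 0, -0.175], [0, 0, 0]],
], gripper=0.08)

```text
time_s: 6.92
position: [0.499, 0.2342, 0.2048]
tcp_rot: [[0.975, 0.223, 0.007], [0.223, -0.975, 0.002], [0.008, -0.0, -1.0]]
force: [0.6, 0.2, -0.0]
opening: 0.489
```

```bash
python3 - <<'E'
from h import *
s=telemetry.read_state(); print(s['position'],s['opening'],delta([.385,-.124,.2],np.radians(2.4)))
E
```

```text
[0.49901073 0.23416325 0.20483392] 0.48917448355647225 (array([-0.191 ,  0.3238,  0.0033]), array([-0.0008, -0.0076,  0.1828]))
```

Call:
servo_tool([
  [[-0.024, 0.04, 0], [0, 0, 0.05]],
  [[-0.048, 0.081, 0], [0, 0, 0.1]],
  [[-0.072, 0.121, 0], [0, 0, 0.182]],
  [[-0.096, 0.162, 0], [0, 0, 0.182]],
  [[-0.119, 0.202, 0], [0, 0, 0.182]],
  [[-0.143, 0.243, 0], [0, 0, 0.182]],
  [[-0.167, 0.283, 0], [0, 0, 0.182]],
  [[-0.191, 0.324, 0], [0, 0, 0.182]],
  [[-0.191, 0.324, 0], [0, 0, 0.182]],
  [[-0.191, 0.324, 0], [0, 0, 0.182]],
])

```text
time_s: 8.18
position: [0.382, -0.1241, 0.2009]
tcp_rot: [[0.999, 0.042, -0.002], [0.042, -0.999, 0.002], [-0.002, -0.002, -1.0]]
force: [-0.7, -0.2, -0.6]
opening: 0.918
```

```bash
python3 - <<'E'
from h import *
snap('wrist','w1'); s=telemetry.read_state(); print(s['position'],s['opening'],s['tcp_rot'])
E
```

```text
[ 0.38225561 -0.12371357  0.20103071] 0.9182841784322971 [[ 0.99907727  0.04291316 -0.00175485]
 [ 0.04291596 -0.99907742  0.00159104]
 [-0.00168496 -0.00166488 -0.99999719]]
```

View pics/w1.png

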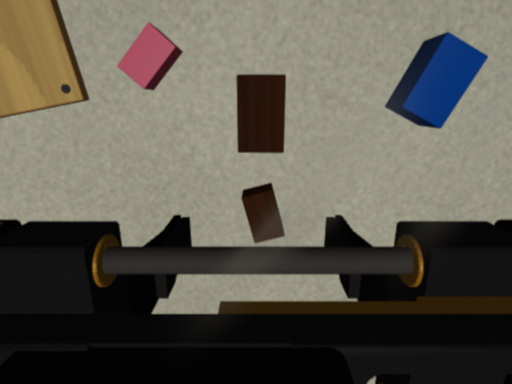

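The wrist view shows the walnut's top corners at about (237,75),(285,75),(284,152),(237,152). The look-alike is at (263,213), and nothing is in the way of the fingers.

```bash
python3 - <<'E'
from h import *
W=[onz('w1',*p,.045) for p in[(237,75),(285,75),(284,152),(237.5,152)]]
y,t,r=fit([(.04,.025),(.04,-.025),(-.04,-.025),(-.04,.025)],W);print(np.degrees(y),t,r)
print(delta([*t,.02],y))
E
```

```text
2.357588234679568 [ 0.44296429 -0.12430817] [0.00109973 0.00109585 0.00085473 0.00083739]
(array([0.0609, 0.0035, 0.1809]), array([-0.0017,  0.0017,  0.0018]))
```

Call:
servo_tool([
  [[0.03, 0.002, 0], [0, 0, 0]],
  [[0.061, 0.003, 0], [0, 0, 0]],
  [[0.061, 0.003, 0.04], [0, 0, 0]],
  [[0.061, 0.003, 0.08], [0, 0, 0]],
  [[0.061, 0.003, 0.11], [0, 0, 0]],
  [[0.061, 0.003, 0.135], [0, 0, 0]],
  [[0.061, 0.003, 0.155], [0, 0, 0]],
  [[0.061, 0.003, 0.17], [0, 0, 0]],
  [[0.061, 0.003, 0.181], [0, 0, 0]],
  [[0.061, 0.003, 0.181], [0, 0, 0]],
])

```text
time_s: 9.48
position: [0.4436, -0.124, 0.0201]
tcp_rot: [[0.999, 0.044, -0.002], [0.044, -0.999, 0.001], [-0.002, -0.001, -1.0]]
force: [-0.1, -0.6, 0.1]
opening: 0.918
```

Call:
servo_tool([
  [[0, 0, 0], [0, 0, 0]],
  [[0, 0, 0], [0, 0, 0]],
  [[0, 0, 0], [0, 0, 0]],
  [[0, 0, 0], [0, 0, 0]],
  [[0, 0, 0], [0, 0, 0]],
  [[0, 0, 0], [0, 0, 0]],
], gripper=0.03)

```text
time_s: 10.22
position: [0.444, -0.1254, 0.0211]
tcp_rot: [[0.999, 0.042, 0.0], [0.042, -0.999, -0.0], [0.0, 0.0, -1.0]]
force: [-0.7, -1.1, 5.2]
opening: 0.572
```

Call:
servo_tool([
  [[0, 0, -0.02], [0, 0, 0]],
  [[0, 0, -0.05], [0, 0, 0]],
  [[0, 0, -0.09], [0, 0, 0]],
  [[0, 0, -0.13], [0, 0, 0]],
  [[0, 0, -0.15], [0, 0, 0]],
  [[0, 0, -0.15], [0, 0, 0]],
])

```text
time_s: 10.98
position: [0.4446, -0.1256, 0.1718]
tcp_rot: [[0.999, 0.043, 0.003], [0.043, -0.999, -0.002], [0.003, 0.002, -1.0]]
force: [-0.3, -0.2, -0.6]
opening: 0.571
```

```bash
python3 - <<'E'
from h import *
s=telemetry.read_state(); print(s['position'],s['opening'],s['time_s'],s['force'])
print(J(.025,.010,.12),delta(J(.025,.010,.12),JY))
E
```

```text
[ 0.44462375 -0.12557436  0.17179874] 0.571175792987626 10.975 [-0.31556583 -0.18467182 -0.57930451]
[0.56015524 0.20330181 0.12      ] (array([ 0.1293, -0.3238,  0.0516]), array([ 0.002 , -0.0027, -0.1814]))
```

Call:
servo_tool([
  [[0.014, -0.036, 0], [0, 0, -0.06]],
  [[0.029, -0.072, 0], [0, 0, -0.12]],
  [[0.043, -0.108, 0], [0, 0, -0.181]],
  [[0.058, -0.144, 0], [0, 0, -0.181]],
  [[0.072, -0.18, 0], [0, 0, -0.181]],
  [[0.086, -0.216, 0], [0, 0, -0.181]],
  [[0.1, -0.252, 0], [0, 0, -0.181]],
  [[0.115, -0.288, 0], [0, 0, -0.181]],
  [[0.129, -0.324, 0], [0, 0, -0.181]],
  [[0.129, -0.324, 0.03], [0, 0, -0.181]],
  [[0.129, -0.324, 0.051], [0, 0, -0.181]],
  [[0.129, -0.324, 0.051], [0, 0, -0.181]],
])

```text
time_s: 12.48
position: [0.5562, 0.2036, 0.1161]
tcp_rot: [[0.975, 0.222, -0.008], [0.222, -0.975, -0.001], [-0.008, -0.0, -1.0]]
force: [-0.4, 0.3, -1.5]
opening: 0.574
```

```bash
python3 - <<'E'
from h import *
snap('wrist','w2')
s=telemetry.read_state(); p=inJ(s['position']);print(p,s['opening'],s['time_s'],s['force'])
print(delta(J(.025,.010,.04),JY))
E
```

```text
[0.0225566  0.01096532 0.11758076] 0.5678890666358214 12.525 [ 0.65200984  0.09006103 -0.39971864]
(array([0.0028, 0.001 , 0.0776]), array([-0.0003,  0.0047, -0.0005]))
```

View pics/w2.png

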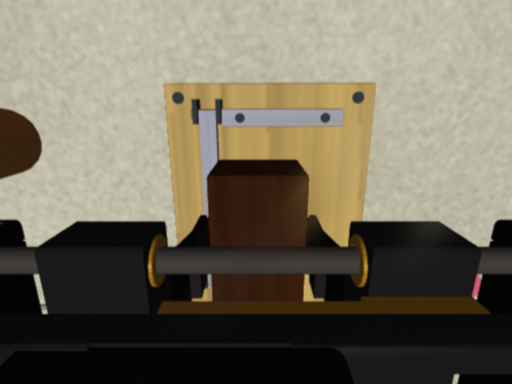

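The wrist view shows the plate's far corners at (165,83) and (375,83), the fence's near top edge at row 126 with its right end at column 343, and the bar's inner top edge at about column 217. The blank is held square, 10 mm or so short of both stops.

```bash
python3 - <<'E'
from h import *
for n,p in [('far corners',(.11,.09,.015)),('',(.11,-.09,.015)),('fence R near',(.075,-.06,.029)),('fence R far',(.089,-.06,.029)),('bar inner at x=.07',(.07,.045,.0275)),('bar inner x=.05',(.05,.045,.0275))]:
    print(n,proj('w2',J(*p)).round(1))
m=[(165.5,83,.015),(375,83,.015),(344,126,.029),(343.5,109,.029),(217.5,126,.0275)]
for a in m: print(inJ(onz('w2',*a)).round(4))
s=telemetry.read_state();print(inJ(s['position']),s['position'])
E
```

```text
far corners [164.7  82.6]
 [378.7  82.5]
fence R near [344.4 126.2]
fence R far [345.8 108.7]
bar inner at x=.07 [218.  132.2]
bar inner x=.05 [218.9 155.8]
[0.1097 0.0893 0.015 ]
[ 0.1096 -0.0869  0.015 ]
[ 0.0752 -0.0597  0.029 ]
[ 0.0888 -0.0582  0.029 ]
[0.0751 0.0453 0.0275]
[0.0225566  0.01096532 0.11758076] [0.55755848 0.20370045 0.11758076]
```

Call:
servo_tool([
  [[0.001, 0, 0.025], [0, 0.0035, 0]],
  [[0.002, 0.001, 0.05], [0, 0.0035, 0]],
  [[0.002, 0.001, 0.065], [0, 0.0035, 0]],
  [[0.002, 0.001, 0.075], [0, 0.0035, 0]],
  [[0.002, 0.001, 0.079], [0, 0.0035, 0]],
  [[0.002, 0.001, 0.081], [0, 0.0035, 0]],
  [[0.002, 0.001, 0.082], [0, 0.0035, 0]],
  [[0.002, 0.001, 0.082], [0, 0.0035, 0]],
])

```text
time_s: 13.52
position: [0.5614, 0.2035, 0.0381]
tcp_rot: [[0.975, 0.222, 0.004], [0.222, -0.975, 0.001], [0.004, 0.0, -1.0]]
force: [-0.3, 0.8, -1.3]
opening: 0.574
```

```bash
python3 - <<'E'
from h import *
s=telemetry.read_state(); print(inJ(s['position']),s['force'],delta(J(.035,.02,.0355),JY))
E
```

```text
[0.02628609 0.009937   0.03814164] [-0.26009168  0.81540039 -1.31625455] (array([ 0.0087, -0.0101,  0.0027]), array([ 0.    , -0.0042, -0.0003]))
```

Call:
servo_tool([
  [[0, 0, 0.001], [0, -0.0035, 0]],
  [[0, 0, 0.002], [0, -0.0035, 0]],
  [[0, 0, 0.0025], [0, -0.0035, 0]],
  [[0, 0, 0.003], [0, -0.0035, 0]],
  [[0, 0, 0.003], [0, -0.0035, 0]],
  [[0, 0, 0.003], [0, -0.0035, 0]],
])

```text
time_s: 14.28
position: [0.5615, 0.2035, 0.0361]
tcp_rot: [[0.975, 0.222, 0.001], [0.222, -0.975, 0.0], [0.001, 0.0, -1.0]]
force: [-1.7, -0.9, 8.3]
opening: 0.567
```

```bash
python3 - <<'E'
from h import *
s=telemetry.read_state(); print(inJ(s['position']),s['force'],delta(J(.035,.02,.0355),JY))
E
```

```text
[0.02638887 0.00989046 0.03610044] [-1.67209806 -0.85018282  8.30638534] (array([ 0.0086, -0.0101,  0.0006]), array([ 0.0001, -0.0011, -0.0004]))
```

The blank is on the plate: 8 N at 36.1 mm, where 36.0 was expected. I'll slide it towards the bar first, then the fence.

Call:
servo_tool([
  [[0, -0.002, -0.0004], [0, 0, 0]],
  [[0.001, -0.004, -0.0004], [0, 0, 0]],
  [[0.003, -0.006, -0.0004], [0, 0, 0]],
  [[0.005, -0.008, -0.0004], [0, 0, 0]],
  [[0.006, -0.009, -0.0004], [0, 0, 0]],
  [[0.006, -0.01, -0.0004], [0, 0, 0]],
  [[0.006, -0.011, -0.0004], [0, 0, 0]],
  [[0.006, -0.011, -0.0004], [0, 0, 0]],
])

```text
time_s: 15.28
position: [0.5655, 0.2153, 0.0361]
tcp_rot: [[0.975, 0.222, 0.002], [0.222, -0.975, -0.0], [0.002, 0.001, -1.0]]
force: [1.1, -1.8, 6.0]
opening: 0.572
```

```bash
cat > st.py <<'E'
from h import *
s=telemetry.read_state(); print('jig pos',inJ(s['position']).round(4),'F jig',(Rz(JY).T@s['force']).round(1),'M',(Rz(JY).T@s['moment']).round(2),'yaw err deg',np.degrees(delta(s['position'],JY)[1]).round(2),s['opening'],s['time_s'])
E
python3 st.py
```

```text
jig pos [0.0329 0.0205 0.0361] F jig [ 0.7 -2.   6. ] M [-0.19  0.16  0.02] yaw err deg [ 0.04 -0.1  -0.  ] 0.5718235911489968 15.275
```

Call:
servo_tool([
  [[0, -0.0007, 0], [0, 0, 0]],
  [[0, -0.0014, 0], [0, 0, 0]],
  [[0, -0.002, 0], [0, 0, 0]],
  [[0, -0.002, 0], [0, 0, 0]],
])

```text
time_s: 15.78
position: [0.5655, 0.2159, 0.0361]
tcp_rot: [[0.975, 0.223, 0.002], [0.223, -0.975, -0.003], [0.002, 0.003, -1.0]]
force: [-0.6, -5.8, 7.3]
opening: 0.575
```

```bash
python3 st.py
```

```text
jig pos [0.033  0.0211 0.0361] F jig [-1.9 -5.5  7.3] M [-1.    0.27  0.15] yaw err deg [ 0.17 -0.1   0.08] 0.5745571420251959 15.775
```

Bar contact: the blank moved only 0.6 of 2 mm and the force rose. Now the fence.

Call:
servo_tool([
  [[0.0007, 0, 0], [0, 0, 0]],
  [[0.0014, 0, 0], [0, 0, 0]],
  [[0.0021, 0, 0], [0, 0, 0]],
  [[0.0028, 0, 0], [0, 0, 0]],
  [[0.0034, 0, 0], [0, 0, 0]],
  [[0.0034, 0, 0], [0, 0, 0]],
])

```text
time_s: 16.52
position: [0.5661, 0.216, 0.0362]
tcp_rot: [[0.975, 0.224, -0.003], [0.224, -0.975, -0.004], [-0.004, 0.003, -1.0]]
force: [-3.3, -7.6, 11.3]
opening: 0.569
```

```bash
python3 st.py
```

```text
jig pos [0.0337 0.0211 0.0362] F jig [-4.9 -6.7 11.3] M [-1.03  0.82  0.17] yaw err deg [0.17 0.22 0.09] 0.5694775801507783 16.525
```

Call:
servo_tool([
  [[0.001, 0, -0.0003], [0, 0, 0]],
  [[0.002, 0, -0.0006], [0, 0, 0]],
  [[0.003, 0, -0.0006], [0, 0, 0]],
  [[0.003, 0, -0.0006], [0, 0, 0]],
  [[0.003, 0, -0.0006], [0, 0, 0]],
])

```text
time_s: 17.15
position: [0.5679, 0.2164, 0.0362]
tcp_rot: [[0.975, 0.224, -0.006], [0.224, -0.975, -0.004], [-0.007, 0.003, -1.0]]
force: [-5.1, -7.5, 9.6]
opening: 0.574
```

```bash
python3 st.py
```

```text
jig pos [0.0354 0.0211 0.0362] F jig [-6.6 -6.2  9.6] M [-1.09  0.93  0.05] yaw err deg [0.17 0.37 0.09] 0.5741812226511761 17.15
```

Call:
servo_tool([
  [[0.001, 0, -0.0003], [0, 0, 0]],
  [[0.002, 0, -0.0004], [0, 0, 0]],
  [[0.003, -0.0005, -0.0004], [0, 0, 0]],
  [[0.003, -0.001, -0.0004], [0, 0, 0]],
  [[0.003, -0.001, -0.0004], [0, 0, 0]],
])

```text
time_s: 17.77
position: [0.5679, 0.2165, 0.0362]
tcp_rot: [[0.975, 0.224, -0.012], [0.224, -0.975, -0.007], [-0.013, 0.004, -1.0]]
force: [-8.7, -11.9, 11.4]
opening: 0.573
```

```bash
python3 st.py
```

```text
jig pos [0.0355 0.0211 0.0362] F jig [-11.2  -9.7  11.4] M [-1.71  1.62  0.01] yaw err deg [0.25 0.75 0.1 ] 0.5728157836147523 17.775
```

Both contacts are firm (x 11 N, y 10 N, no motion). The wrist has tilted 0.75° under load, so I'll level it to keep the blank flat.

Call:
servo_tool([
  [[0, 0, 0], [0.002, 0.005, 0.001]],
  [[0, 0, 0], [0.004, 0.01, 0.002]],
  [[0, 0, 0], [0.005, 0.014, 0.002]],
  [[0, 0, 0], [0.005, 0.014, 0.002]],
  [[0, 0, 0], [0.005, 0.014, 0.002]],
])

```text
time_s: 18.4
position: [0.568, 0.2165, 0.0361]
tcp_rot: [[0.975, 0.223, 0.001], [0.223, -0.975, 0.001], [0.001, -0.0, -1.0]]
force: [-7.8, -11.6, 10.8]
opening: 0.573
```

```bash
python3 st.py; python3 - <<'E'
from h import *
snap('wrist','w3'); snap('side','s3')
a=cv2.imread('pics/w3.png')[70:270,130:390]; a=cv2.resize(np.clip(a*1.5,0,255).astype('uint8'),(780,600)[:2],interpolation=cv2.INTER_CUBIC)
cv2.imwrite('pics/c3.png',a)
b=cv2.imread('pics/s3.png')[170:280,150:290]; cv2.imwrite('pics/c4.png',cv2.resize(np.clip(b*1.5,0,255).astype('uint8'),None,fx=5,fy=5,interpolation=cv2.INTER_CUBIC))
E
```

```text
jig pos [0.0356 0.0211 0.0361] F jig [-10.2  -9.6  10.8] M [-1.94  1.85  0.03] yaw err deg [-0.02 -0.05  0.04] 0.57270707881591 18.4
```

View pics/c3.png

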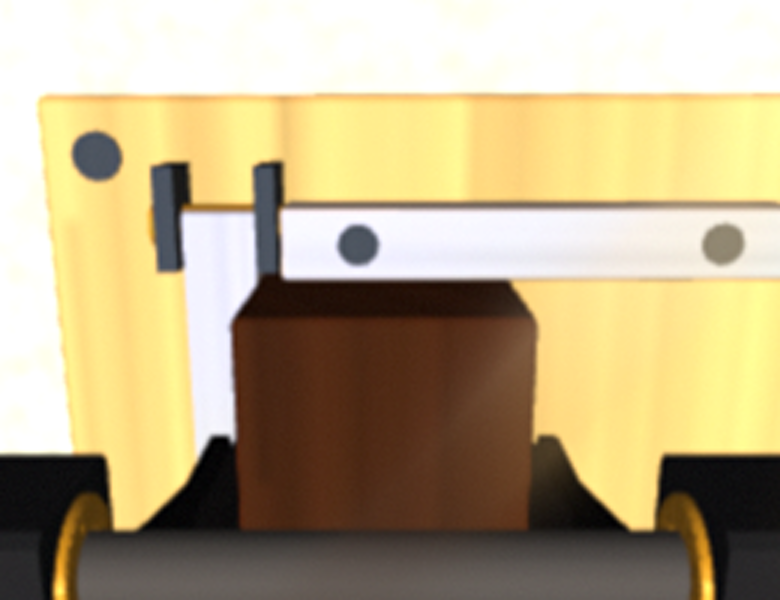

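View pics/c4.png

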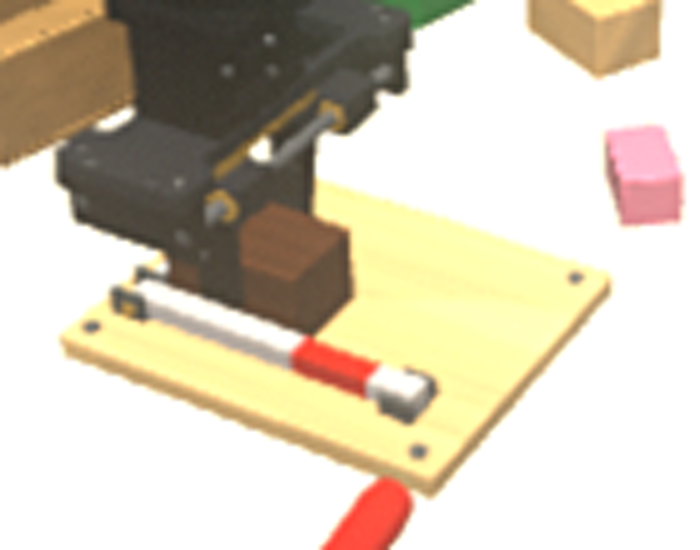

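The crops show the blank flush with the fence (edge at row 280 in c3) and along the bar, with the bar still in its catch. I'll add a little firmness, mainly towards the fence, and recheck.

Call:
servo_tool([
  [[0.001, -0.0005, 0], [0.001, 0.003, 0]],
  [[0.002, -0.001, -0.0003], [0.001, 0.005, 0]],
  [[0.002, -0.001, -0.0003], [0.001, 0.005, 0]],
  [[0.002, -0.001, -0.0003], [0.001, 0.005, 0]],
  [[0.002, -0.001, -0.0003], [0.001, 0.005, 0]],
  [[0.002, -0.001, -0.0003], [0.001, 0.005, 0]],
  [[0.002, -0.001, -0.0003], [0.001, 0.005, 0]],
  [[0.002, -0.001, -0.0003], [0.001, 0.005, 0]],
])

```text
time_s: 19.5
position: [0.5681, 0.2165, 0.036]
tcp_rot: [[0.975, 0.223, 0.001], [0.223, -0.975, 0.0], [0.001, -0.0, -1.0]]
force: [-8.8, -16.0, 11.5]
opening: 0.57
```

```bash
python3 st.py
```

```text
jig pos [0.0356 0.0211 0.036 ] F jig [-12.2 -13.6  11.5] M [-2.46  2.4   0.06] yaw err deg [-0.   -0.08  0.06] 0.5701535816162934 19.5
```

The position is steady, the blank is level, and the push is about 12 N on the fence and 14 N on the bar. Handing in.

```bash
python3 -c "
from h import *
print(order.hand_in())"
```

```text
the job is handed in; nothing more can be done
None
```

I swung the stop bar down into its catch, set the walnut blank in the corner, and handed the job in at about 19.5 s with the blank still gripped and pushed against both stops.

- **Bar:** it was pressed down with 13 N, the fingertip reading 27.7 mm against the 27.5 mm expected for a closed bar. The last side view shows it still flat between the catch cheeks.
- **Which blank:** I took the larger of the two dark blocks and left the pink and small dark look-alikes alone.
- **Seating:** the last reading put the tool at jig (35.6, 21.1) mm, against a seat of (35, 20) mm. The 1 mm difference is within the camera calibration. The pictures show the end flush with the fence and the side flush with the bar.
- **Push:** the last reading was about 12 N towards the fence, 14 N towards the bar and 11 N down. The fence and bar figures include some sliding friction, so the actual contact forces are somewhat lower. The tool was level and square within 0.1° once I corrected a 0.75° tilt under load.
- **Disagreements and gaps:** the top camera and wrist camera differed by about 5 mm in x on the jig's position; I relied mainly on the wrist view, which contact confirmed. I did not take a picture of the whole bench at the end. The last crop shows the maple blank, pink block and screwdriver handle where they were.

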